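Hang the wire rack on both hooks

TASK

Lift the wire rack out of its caddy by the black handle and hang it by its top bar on the two hooks of the stand. The hooks are clamped by hand and never quite level with each other, so while you still hold the rack, tip it gently until its weight rests on both hooks for a second, and only then let go; never bang or press it hard on the hooks (stay under 18 N), and leave the other kitchenware alone.

Things in the scene. Friction and masses are not known exactly. Their poses are not given: they have to be found in the camera images.
- rack_handle (a point): centre of the black handle on the steel wire rack: a plate 8 mm thick (x), 50 mm wide (y), 50 mm high, to be gripped from above. z up, y along the rack's width, x across its plane (alike both ways round). Rack: upright frame of 8 mm rod, 240 mm wide, 120 mm high plus handle, 0.3 to 0.6 kg. It starts upright in the caddy, its lower edge 10 mm above the table.
- rack_bar (a point): middle of the axis of the rack's top bar (8 mm rod along y), 28 mm below rack_handle, 112 mm above the axis of the bottom rod; same axes. Under the bar, between uprights 58 and 116 mm to each side of the middle, is an open window 48 mm wide, closed 88 mm below by a crossbar. The two hooks go through these windows.
- caddy: fixed strip 70 x 260 mm, 10 mm thick, with two pairs of white pegs 45 mm high, 85 mm to either side of the middle, that hold the rack upright with 1.5 mm play. Origin: middle of the underside; y along its length. A lift of 60 mm clears the pegs.
- stand: fixed steel stand. Origin on the table midway between the hooks, straight below their seats; x to its back (away from the robot, within 0.3 rad), y along the row of hooks, z up. Foot 140 x 290 mm, 12 mm thick; a dish on it stays below 50 mm. Its flat strip and posts stand 54 mm behind (+x) the seats, top at 218 mm. The hooks point to the front (-x).
- stand_left (a point): mark on the stand at the nominal seat of the left hook: y = +85 mm in the stand's frame, x = 0, 220 mm above the table. The true seats are not measured: one hook (either one) has its seat 1 to 11 mm above its mark, the other 3 to 13 mm below its mark, so that the hung rack slopes a little. Feel for them.
- stand_right (a point): the same for the right hook, y = -85 mm. Hook: rigid 10 mm rod forming a cradle open upwards, flat for 24 mm along x (middle at the mark), with a front tip and a rear horn that lean outwards and rise 23 mm above the seat, 34 mm apart inside at the top. The bar comes over the front tip from the front, then down; seated, its axis is 4 mm above the hook's seat.
Things that resemble listed ones, but are neither listed nor needed, are in the scene too. What is meant by the part that bears rack_handle is not red, and is the larger of those in its own colour.

How it is judged (in metres and radians):
On the way:
1. the rack, still held, rests on both hooks at once (at least 0.7 N on each, bar down in both) (z of hook_a_seat in the frame of rack_bar between -0.0065 and 0 m and x of hook_a_seat in the frame of rack_bar between -0.01 and 0.01 m and contact force between rack and hook_a above 0.7 N and z of hook_b_seat in the frame of rack_bar between -0.0065 and 0 m and x of hook_b_seat in the frame of rack_bar between -0.01 and 0.01 m and contact force between rack and hook_b above 0.7 N and contact force between the fingers and rack above 1 N), for 0.4 s.
At the end, for the whole second after the job is handed in: the rack hangs by its top bar in both hooks (bar within 2.5 mm of each seat, each bearing at least 0.7 N), released and at rest (z of hook_a_seat in the frame of rack_bar between -0.0065 and 0 m and x of hook_a_seat in the frame of rack_bar between -0.01 and 0.01 m and contact force between rack and hook_a above 0.7 N and z of hook_b_seat in the frame of rack_bar between -0.0065 and 0 m and x of hook_b_seat in the frame of rack_bar between -0.01 and 0.01 m and contact force between rack and hook_b above 0.7 N and linear speed of rack below 0.02 m/s and angular speed of rack below 0.2 rad/s); the robot touches nothing.
It fails at once if the rack is pushed or knocked against a hook with more than 18 N (contact force between rack and hook_a above 18 N or contact force between rack and hook_b above 18 N).
It fails at once if other kitchenware is moved more than 30 mm (distance of any of dish0, dish1, dish2, dish3, dish4, shaker, spoon, pan from where it was at the start of the episode above 0.03 m).
It also fails if it takes over 61 s, if anything falls off the work surface, if the arm or the gripper's body presses on something with over 40 N, if the wrist force passes 120 N, or if a joint passes its speed limit or range.

ROBOT

A 6-joint arm with a two-finger parallel gripper is mounted at the origin on the work surface. World frame = base frame: x ahead of the robot, y to its left, z up, the work surface at z = 0. Lengths are in mm, angles in degrees, forces in N, time in s.
With the tool pointing down it reaches from about 375 to 750 mm from the base axis. Payload 9 kg.
Tool frame: the origin (TCP) lies at the very end of the fingers, on their centre line; the grasp point (between the pads) lies arm.grip_point_offset behind it (arm.grip_point_offset is the distance from the TCP to the grasp point, in mm); z points along the fingers, y is the line along which they close (so a half turn about z gives the same grasp; the last joint's range is limited). The gripper opens to 85 mm and grips with 20 to 120 N. Pads are 22 mm wide; open, the fingers measure 114 mm over their backs; the gripper's body (76 mm by 85 mm) begins 54 mm behind the grasp point. The pads swing forward as they close: fully open they stand 13 mm farther back than shut.
Start: joints at [-82.202, 5.964, 5.575, 89.605, 0, 77.527], TCP at [207.89, -562.866, 231.331] pointing down, gripper open.
Joint ranges: [-171.21, 171.21], [-48.23, 106.86], [-62.78, 66.21], [-105.2, 120.99], [-86.42, 89.51], [-180, 180]. Speed limits (degrees/s): [127.2, 127.2, 147.25, 180, 180, 180].

INTERFACE

Orientations are given as [roll, pitch, yaw] about the fixed x, y, z axes, in that order (R = Rz(yaw) Ry(pitch) Rx(roll)).
In Python, from bench import arm gives the robot as it stands.
- The arm moves only by the shell command python3 -m jog 'ROWS' [FORCE]. ROWS is JSON, a list of rows, each a list of 3 entries, a list of its own where there are three numbers: the shift along the tool's x, y, z in mm, then the turn about the tool's z in rad, then the closure, from -1 (fully open) to 1 (shut). A call has exactly 10 rows; each row is the pose to reach, as a shift and turn from the pose commanded when the call began, along the tool's axes at that moment; what a row does not reach only later rows make up. A row lasts 1/8 s, in which the tool goes at most 62.5 mm and 10.7 degrees, less where a joint would pass 70% of its speed; a pose out of reach is approached as far as the arm can. A call with a gripper value outside its range is refused whole. The fingers move at their own pace and stop on an object; FORCE is the grip in N (left out, the last holds). Time passes only in rows, so rows that repeat a pose let the fingers close, or fill a call up. It gives the time, the measured TCP pose, the force, the opening and the grip force at its end, in the units of the state.
- arm.get_obs(): the state, without advancing time (a new reading comes with each control period).
- arm.read_camera(name): name is "side" or "top"; returns a dict with "color" (480x640x3 uint8, blue, green, red), "mtx" (3x3 intrinsics, pixels), "R" (3x3) and "t" (3): a world point X has camera coordinates R X + t. Camera axes: x right, y down, z forward; pixel columns grow to the right and rows downward; lengths in mm; the calibration is good to about 2 mm. A picture is of the moment at which its call begins. There is no depth.
- arm.job_done(): hands the job in; it is judged then, once.
The state is a dict: "t": time; "joints": joint angles; "joint_vel": joint speeds; "joint_torque": joint torques, N m; "ee_pos": TCP position; "tool_rot": TCP orientation; "wrist_force": force on the tool from outside, world axes, zero at the start; "ft_torque": the same for the moment, N m; "grip_width": finger opening in mm; "finger_force": force on a finger pad.
Only numpy, scipy, OpenCV 4.12 (cv2) and the standard library are available. Lean on these libraries where they do the work, as an engineer would, in place of code of your own. Each camera call takes 0.05 s, during which the arm holds its last target. There are 200 camera calls.

## Working session

There is one attempt and no reset: what is moved stays moved. The work goes in short steps, Python scripts to look and compute and a shell command to move; the robot and the scene stay as the last step left them, time stands still between calls to the robot, and variables do not carry over. Pictures are saved under pics/ and viewed, at most 10 in all, crops included, and the job is handed in when it is done.

```bash
ls; mkdir -p pics; python3 - <<'E'
from bench import arm
import cv2
o=arm.get_obs(); print({k:o[k] for k in('t','ee_pos','tool_rot','wrist_force','grip_width')}, arm.grip_point_offset)
for n in('top','side'):
    c=arm.read_camera(n); cv2.imwrite(f'pics/{n}0.png',c['color']); print(n,c['mtx'],c['R'],c['t'])
E
```

```text
pics
{'t': 0.0, 'ee_pos': array([ 207.840151  , -562.47653584,  230.49345775]), 'tool_rot': array([-1.79921597e+02, -1.84007155e-02,  2.02703036e+01]), 'wrist_force': array([0.09653407, 0.94824826, 0.00626801]), 'grip_width': 85.41549871265188} 18.700000000000003
top [[600.85514377   0.         316.22859211]
 [  0.         600.85514377 240.47013923]
 [  0.           0.           1.        ]] [[ 2.74666421e-02 -9.99622700e-01 -2.05337965e-04]
 [-9.96361552e-01 -2.73604553e-02 -8.07159468e-02]
 [ 8.06798745e-02  2.42158688e-03 -9.96737124e-01]] [ -19.91635751  462.75107436 1472.84100151]
side [[434.56175075   0.         326.2723745 ]
 [  0.         434.56175075 242.69956584]
 [  0.           0.           1.        ]] [[-0.81542912 -0.57859747 -0.01732998]
 [-0.27790384  0.41756689 -0.86510539]
 [ 0.50778422 -0.70061606 -0.50129066]] [365.20344805 258.20790731 794.97220958]
```

View pics/top0.png

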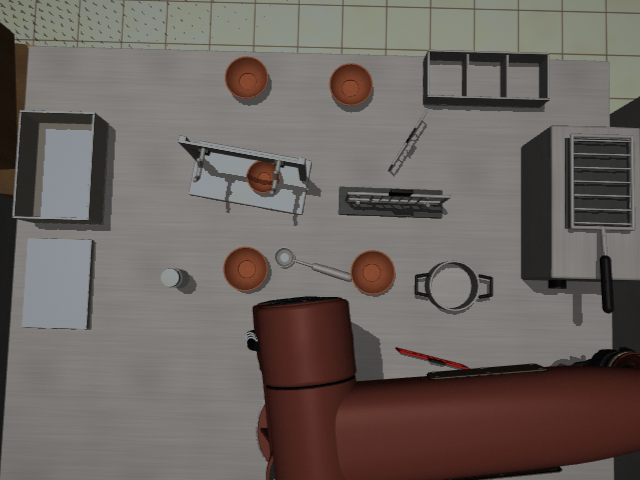

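View pics/side0.png

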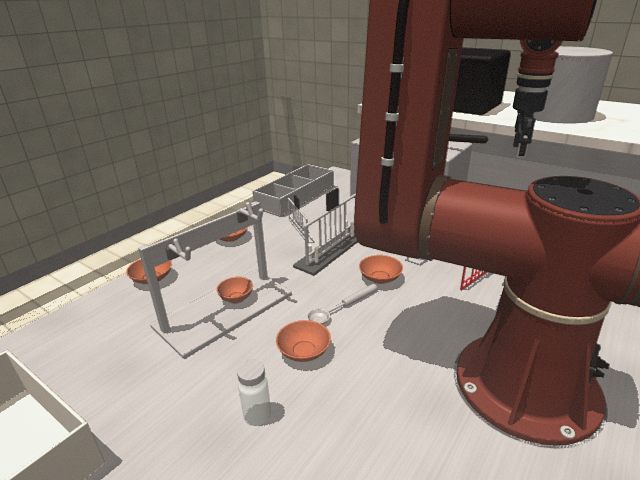

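The top view shows three racks. The large grey one stands in the caddy (handle about 400,193), a small grey one is at about (408,147), and the red one is at about (430,358). The meant one is not red and is the larger of the two grey ones, so it is the rack in the caddy. The stand is at about (250,175), with hook tips near (200,160) and (303,178). I'll confirm this in one crop.

```bash
python3 - <<'E'
import cv2,numpy as np
t=cv2.imread('pics/top0.png');s=cv2.imread('pics/side0.png')
r=lambda im,x,y,w,h,W,H:cv2.resize(im[y:y+h,x:x+w],(W,H),interpolation=cv2.INTER_CUBIC)
a=np.hstack([r(t,330,110,133,100,400,300),r(t,170,125,160,120,400,300)])
b=np.hstack([r(s,280,180,107,80,400,300),r(s,140,190,133,100,400,300)])
cv2.imwrite('pics/crop1.png',np.vstack([a,b]))
E
```

```text
(no output)
```

View pics/crop1.png

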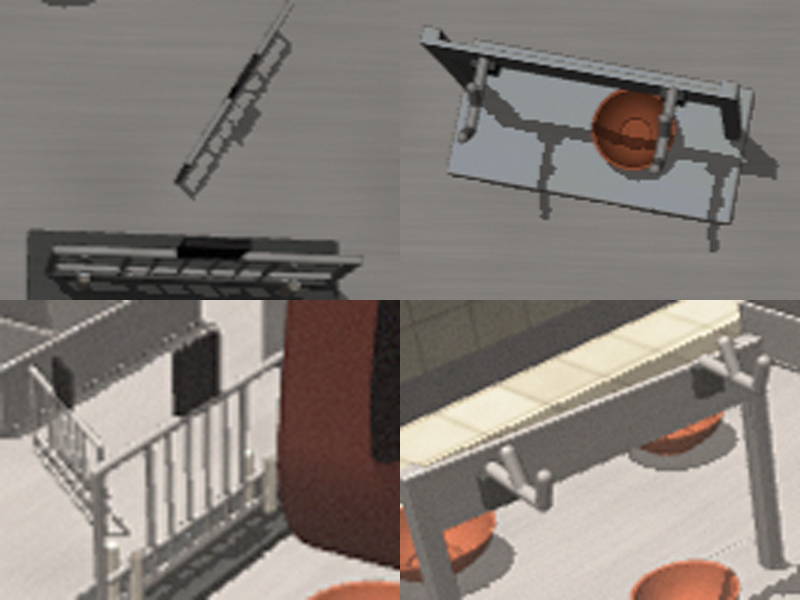

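The crop confirms it. The large grey rack stands between the white pegs, with its black handle at top-view px about (402,193) and side px about (332,200). The hooks' front tips are at top px (196,179) and (273,190), and side px (188,249) and (261,211). Next I'll measure the handle and the stand.

```bash
cat > h.py <<'E'
import numpy as np,cv2
def P(c):return c['mtx']@np.c_[c['R'],c['t']]
def tri(ct,pt,cs,ps):
    X=cv2.triangulatePoints(P(ct),P(cs),np.float64(pt).reshape(2,1),np.float64(ps).reshape(2,1))
    X=(X[:3]/X[3]).ravel();return X,[np.round(proj(c,X)-p,1) for c,p in((ct,pt),(cs,ps))]
def proj(c,X):
    u=P(c)@np.r_[X,1];return u[:2]/u[2]
def ray(c,p,z):
    d=c['R'].T@np.linalg.solve(c['mtx'],np.r_[p,1]);o=-c['R'].T@c['t'];return o+d*(z-o[2])/d[2]
E
python3 - <<'E'
from h import *
from bench import arm
np.set_printoptions(precision=1,suppress=True)
ct,cs=arm.read_camera('top'),arm.read_camera('side')
for n,a,b in(('Ltip',(196,179),(188,249)),('Lhorn',(203,150),(176,241)),('Rtip',(273,190),(261,211)),('Rhorn',(277,163),(249,205))):print(n,*tri(ct,a,cs,b))
for p in((189.2,194.2),(302,213.8)):print('foot front',ray(ct,p,12))
# black handle
g=ct['color'].max(2); m=np.zeros_like(g); m[184:200,382:422]=(g[184:200,382:422]<32)
k,l,st,ce=cv2.connectedComponentsWithStats(m.astype(np.uint8))
i=1+st[1:,4].argmax(); ys,xs=np.nonzero(l==i); print(st[i],ce[i]); r=cv2.minAreaRect(np.c_[xs,ys].astype(np.float32)); print(r)
for q in cv2.boxPoints(r): print(ray(ct,q,179))
print('centre',ray(ct,ce[i],175))
g=cs['color'].max(2); m=np.zeros_like(g); m[180:220,320:350]=(g[180:220,320:350]<60)
k,l,st,ce=cv2.connectedComponentsWithStats(m); i=1+st[1:,4].argmax(); print('side',st[i],ce[i])
print(tri(ct,(401.5,192.5),cs,ce[i]))
# bar ends top view: bright ridge rows
print(ct['color'][186:206,[352,360,370,430,440,446]].max(2).T)
E
```

```text
Ltip [572.2 255.1 224.5] [array([0., 0.]), array([-0.1, -0. ])]
Lhorn [635.8 241.9 215.8] [array([1.1, 1.1]), array([-3.3, -0.4])]
Rtip [549.4  86.3 239.3] [array([0.4, 0.5]), array([-1.3, -0.1])]
Rhorn [605.2  76.9 236. ] [array([1.8, 2.1]), array([-5.3, -0.6])]
foot front [571.4 314.6  12. ]
foot front [529.6  30.2  12. ]
[389 189  24   8 121] [400.5 193.1]
((400.4787902832031, 192.9239501953125), (23.021242141723633, 6.991266250610352), 2.862405300140381)
[ 554.3 -166.5  179. ]
[ 570.1 -167.   179. ]
[ 568.9 -218.3  179. ]
[ 553.1 -217.7  179. ]
centre [ 561.9 -192.9  175. ]
side [326 189  12  22 192] [331.9 199.5]
(array([ 567.1, -198.3,  152.2]), [array([-0., -0.]), array([0., 0.])])
[[127  71  62  64  64  66 123 133  93  59  62  66 125 119  70  66  24  31
   44  32]
 [123  81  64  62  64  65 118 143 105  50  61  44  91 135  73  70  30  28
   63  60]
 [122  94  63  61  62  63  90 135 118  65  55  51  39  32  56  44  51  31
   31  58]
 [130 131 127 125  61  57  58  56  68 124 124  83  57  55  57 132 110  63
   63  32]
 [129 132 128 126  67  54  57  56  49 120 136 103  51  57  54  54  53  35
   36  31]
 [128 130 129 127 125 129 130 125 126 115 136 111  34  34  55 128 131 129
  128 128]]
```

```bash
python3 - <<'E'
from h import *
from bench import arm
np.set_printoptions(precision=1,suppress=True)
c=arm.read_camera('top')
for p in((352,192.8),(360,193.1),(370,193.4),(430,195.7),(440,196.0)):print(ray(c,p,129))
for p in((182,141),(304,163)):print('strip front top',ray(c,p,218))
E
python3 -m jog '[[[0,0,-30],-0.18,-1],[[60,0,-40],-0.36,-1],[[120,0,-40],-0.54,-1],[[180,0,-40],-0.72,-1],[[240,0,-40],-0.9,-1],[[300,0,-40],-1.08,-1],[[360,0,-40],-1.19,-1],[[420,0,-40],-1.19,-1],[[460,-221,-40],-1.19,-1],[[460,-221,-40],-1.19,-1]]' 20
```

```text
[567.  -87.1 129. ]
[ 566.9 -105.7  129. ]
[ 566.8 -128.8  129. ]
[ 565.2 -267.6  129. ]
[ 565.2 -290.7  129. ]
strip front top [656.3 290.6 218. ]
strip front top [615.   23.5 218. ]
t: 1.5
ee_pos: [581.1, -293.1, 266.9]
tool_rot: [-179.7, -0.2, 88.5]
wrist_force: [1.5, 1.0, 1.8]
grip_width: 85.5
finger_force: 0.0
```

```bash
python3 -m jog '[[[50,-9,0],-0.017,0],[[99.6,-17.6,0],-0.017,0],[[99.6,-17.6,0],-0.017,0],[[99.6,-17.6,40],-0.017,0],[[99.6,-17.6,60],-0.017,0],[[99.6,-17.6,60],-0.017,0],[[99.6,-17.6,60],-0.017,0],[[99.6,-17.6,60],-0.017,0],[[99.6,-17.6,60],-0.017,0],[[99.6,-17.6,60],-0.017,0]]' 20
python3 - <<'E'
from bench import arm
import cv2,numpy as np
t,s=arm.read_camera('top')['color'],arm.read_camera('side')['color']
r=lambda im,x,y,w,h:cv2.resize(im[y:y+h,x:x+w],(400,400),interpolation=cv2.INTER_CUBIC)
cv2.imwrite('pics/c2.png',np.hstack([r(t,340,120,130,130),r(s,270,130,120,120)]))
E
```

```text
t: 2.75
ee_pos: [565.4, -194.3, 211.7]
tool_rot: [180.0, 0.0, 89.4]
wrist_force: [-0.2, 0.2, -0.0]
grip_width: 42.5
finger_force: 0.0
```

View pics/c2.png

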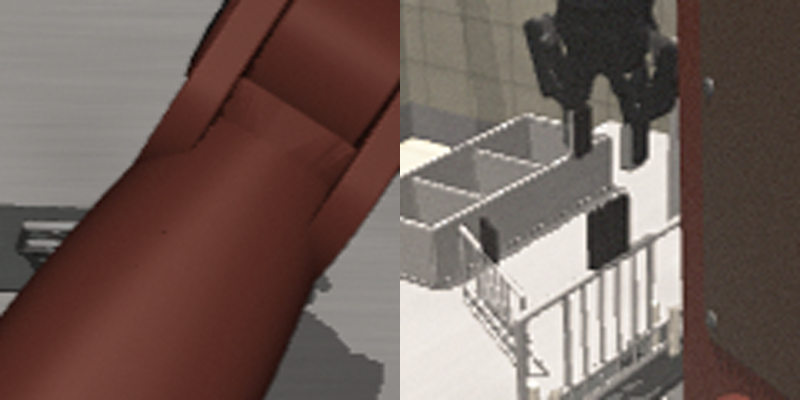

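The side crop shows the fingers (midpoint about (607,145) in the crop) straddling the handle plate (608,230). I'll descend and grip.

```bash
python3 -m jog '[[[1.5,0,30],0,0],[[1.5,0,60],0,0],[[1.5,0,69],0,0],[[1.5,0,69],0,0],[[1.5,0,69],0,1],[[1.5,0,69],0,1],[[1.5,0,69],0,1],[[1.5,0,69],0,1],[[1.5,0,69],0,1],[[1.5,0,69],0,1]]' 40
```

```text
t: 4.1
ee_pos: [565.8, -193.2, 143.7]
tool_rot: [179.9, 0.1, 89.4]
wrist_force: [-0.2, 0.1, 6.5]
grip_width: 7.4
finger_force: 39.9
```

```bash
python3 -m jog '[[[0,0,-5],0,1],[[0,0,-15],0,1],[[0,0,-30],0,1],[[0,0,-50],0,1],[[0,0,-75],0,1],[[0,0,-100],0,1],[[0,0,-125],0,1],[[0,0,-145],0,1],[[0,0,-150],0,1],[[0,0,-150],0,1]]'
python3 - <<'E'
from bench import arm
import cv2
print(arm.get_obs()['wrist_force'],arm.get_obs()['ft_torque'])
cv2.imwrite('pics/s3.png',arm.read_camera('side')['color'])
E
```

```text
t: 5.35
ee_pos: [565.4, -192.8, 292.6]
tool_rot: [180.0, 0.0, 89.4]
wrist_force: [0.1, -0.0, -5.6]
grip_width: 7.6
finger_force: 38.9
[ 0.10108815 -0.01167005 -5.63606652] [-0.01226037  0.01838015  0.05411843]
```

View pics/s3.png

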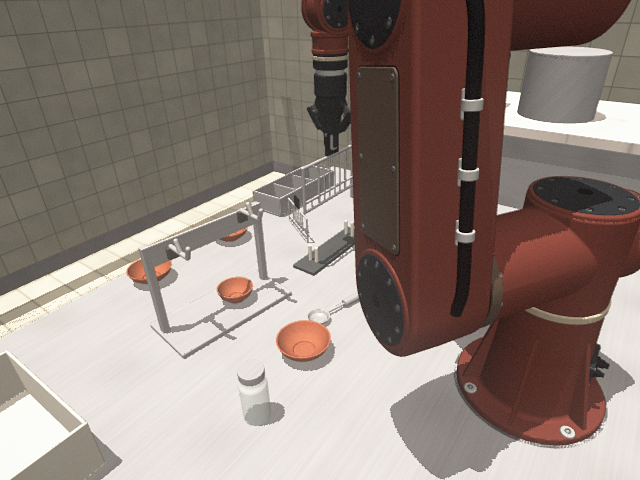

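```bash
python3 -m jog '[[[10,-10,0],0,1],[[35,-25,0],0,1],[[75,-45,0],0.02,1],[[120,-60,0],0.04,1],[[165,-60,0],0.06,1],[[210,-60,0],0.08,1],[[255,-60,0],0.1,1],[[300,-60,0],0.12,1],[[340,-60,0],0.14,1],[[360,-60,0],0.14,1]]'
python3 -m jog '[[[6,0,0],0,1],[[10,0,0],0,1],[[10,0,0],0,1],[[10,0,0],0,1],[[10,0,0],0,1],[[10,0,0],0,1],[[10,0,0],0,1],[[10,0,0],0,1],[[10,0,0],0,1],[[10,0,0],0,1]]'
python3 - <<'E'
from bench import arm
import cv2,numpy as np
t,s=arm.read_camera('top')['color'],arm.read_camera('side')['color']
cv2.imwrite('pics/t4.png',t);cv2.imwrite('pics/s4.png',s)
r=lambda im,x,y,w,h:cv2.resize(im[y:y+h,x:x+w],(400,600),interpolation=cv2.INTER_CUBIC)
cv2.imwrite('pics/c4.png',np.hstack([r(t,170,110,160,240),r(s,140,100,173,260)]))
E
```

```text
t: 6.65
ee_pos: [508.1, 169.9, 291.2]
tool_rot: [-179.9, 0.0, 81.5]
wrist_force: [0.6, -0.6, -6.2]
grip_width: 7.7
finger_force: 39.6
t: 7.9
ee_pos: [510.3, 177.8, 292.3]
tool_rot: [-180.0, 0.0, 81.4]
wrist_force: [0.3, 0.4, -5.6]
grip_width: 7.4
finger_force: 39.5
```

View pics/c4.png

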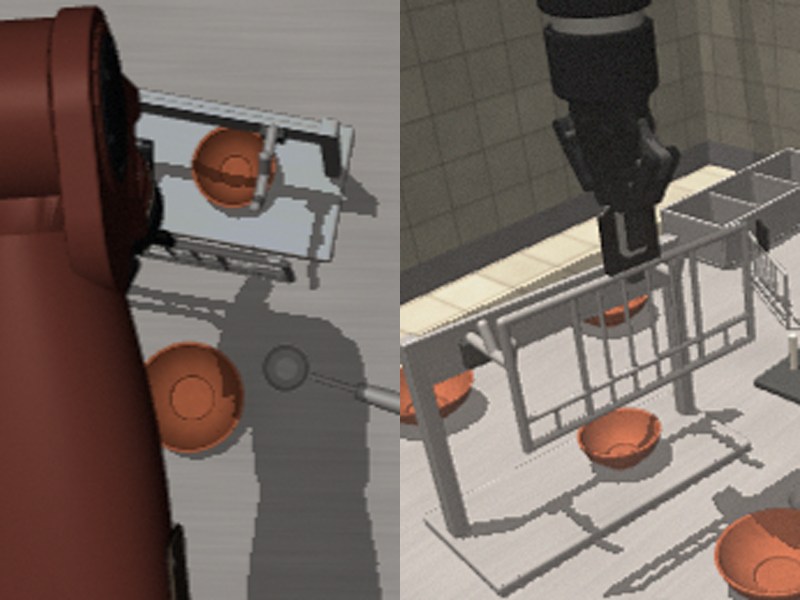

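The side crop shows the rack upright in front of the stand. The bar's left end is at px (185,239), its right end at (289,199), and the right end in the top view is at (287,218). I'll check the bar's height against the prediction.

```bash
python3 - <<'E'
from h import *
from bench import arm
np.set_printoptions(precision=1,suppress=True)
ct,cs=arm.read_camera('top'),arm.read_camera('side')
e=np.array([510.3,177.8]);y=np.array([.15,.989])
for s in(120,-120):
  for z in(270,275,280):
    X=np.r_[e+s*y,z];print(s,z,proj(cs,X),proj(ct,X))
print(tri(ct,(286.8,218),cs,(289.2,198.8)))
# predicted hook tip tops
x=np.array([.989,-.15]);o=np.array([583,167])
for s in(85,-85):
  for zz in(230,240,250): print('tip',s,zz,proj(ct,np.r_[o+s*y-22*x,zz]),proj(cs,np.r_[o+s*y-22*x,zz]))
E
```

```text
120 270 [180.4 243.7] [170.8 195.4]
120 275 [179.8 241.1] [170.2 195. ]
120 280 [179.2 238.4] [169.6 194.6]
-120 270 [288.7 198.9] [284.6 215.7]
-120 275 [288.5 196.6] [284.4 215.5]
-120 280 [288.4 194.3] [284.3 215.2]
(array([489.3,  55.5, 269.3]), [array([-0.5, -0.7]), array([1.8, 0.1])])
tip 85 230 [195.9 177.8] [187.1 246. ]
tip 85 240 [195.  176.9] [186.1 241.2]
tip 85 250 [194. 176.] [185.1 236.4]
tip -85 230 [273.7 191.6] [260.5 215. ]
tip -85 240 [273.4 190.9] [260.  210.7]
tip -85 250 [273.1 190.1] [259.6 206.2]
```

```bash
python3 -m jog '[[[0,6,0],0,1],[[0,16,0],0,1],[[0,28,0],0,1],[[0,40,0],0,1],[[0,52,0],0,1],[[0,62,0],0,1],[[0,70,0],0,1],[[0,73.5,0],0,1],[[0,73.5,0],0,1],[[0,73.5,0],0,1]]'
python3 - <<'E'
from bench import arm
import cv2,numpy as np
t,s=arm.read_camera('top')['color'],arm.read_camera('side')['color']
r=lambda im,x,y,w,h:cv2.resize(im[y:y+h,x:x+w],(400,400),interpolation=cv2.INTER_CUBIC)
cv2.imwrite('pics/c5.png',np.hstack([r(t,230,110,90,90),r(s,140,150,140,140)]))
E
```

```text
t: 9.35
ee_pos: [582.8, 166.9, 292.4]
tool_rot: [180.0, 0.0, 81.4]
wrist_force: [-0.0, -0.6, -5.7]
grip_width: 7.5
finger_force: 39.5
```

View pics/c5.png

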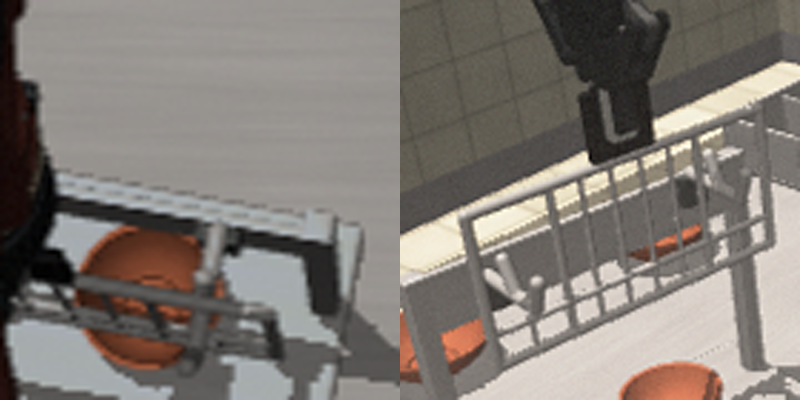

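The top crop shows the bar between the right hook's front tip (186,372) and its rear horn (215,222). I'll check whether the bar is centred across the cradle.

```bash
python3 - <<'E'
from h import *
from bench import arm
np.set_printoptions(precision=1,suppress=True)
c=arm.read_camera('top')
q=lambda u,v:(230+u/4.444,110+v/4.444)
a,b,m=ray(c,q(186,372),245),ray(c,q(215,222),245),ray(c,q(203,300),276)
x=np.array([.989,-.15,0]);y=np.array([.15,.989,0])
for n,p in(('tip',a),('horn',b),('bar',m)):print(n,p,p@x,p@y)
print('tcp',np.array([582.8,166.9,0])@x)
E
```

```text
tip [541.5  88.9 245. ] 522.2543183226492 169.1760580052101
horn [614.4  77.5 245. ] 596.0197618822925 168.7737492382261
bar [570.7  79.7 276. ] 552.4955856010394 164.4160462631809
tcp 551.3542
```

```bash
python3 -m jog '[[[0,2,2],0,1],[[0,4,6],0,1],[[0,4,10],0,1],[[0,4,15],0,1],[[0,4,20],0,1],[[0,4,24],0,1],[[0,4,27],0,1],[[0,4,29],0,1],[[0,4,30],0,1],[[0,4,30],0,1]]' 20
python3 -m jog '[[[0,0,0.5],0,1],[[0,0,1],0,1],[[0,0,1.5],0,1],[[0,0,2],0,1],[[0,0,2.5],0,1],[[0,0,3],0,1],[[0,0,3.5],0,1],[[0,0,4],0,1],[[0,0,4],0,1],[[0,0,4],0,1]]'
```

```text
t: 10.75
ee_pos: [587.0, 166.2, 262.3]
tool_rot: [180.0, 0.0, 81.4]
wrist_force: [-0.4, -0.3, -6.2]
grip_width: 7.5
finger_force: 39.5
t: 12.0
ee_pos: [587.0, 166.2, 258.3]
tool_rot: [180.0, 0.0, 81.4]
wrist_force: [-0.5, -0.0, -4.8]
grip_width: 7.8
finger_force: 39.5
```

```bash
for i in 1; do python3 -m jog '[[[0,0,0.3],0,1],[[0,0,0.6],0,1],[[0,0,0.9],0,1],[[0,0,1.2],0,1],[[0,0,1.5],0,1],[[0,0,1.8],0,1],[[0,0,2],0,1],[[0,0,2],0,1],[[0,0,2],0,1],[[0,0,2],0,1]]' 20; done; python3 -c "
from bench import arm
o=arm.get_obs();print(o['wrist_force'],o['ft_torque'],o['finger_force'])"
```

```text
t: 13.25
ee_pos: [587.0, 166.2, 256.3]
tool_rot: [180.0, 0.0, 81.4]
wrist_force: [0.1, -0.1, -5.6]
grip_width: 7.3
finger_force: 39.5
[ 0.0907651  -0.08657312 -5.57171229] [ 0.02535796  0.01541563 -0.00509055] 39.520593881607056
```

```bash
python3 -m jog '[[[0,0,0.4],0,1],[[0,0,0.8],0,1],[[0,0,1.2],0,1],[[0,0,1.6],0,1],[[0,0,2],0,1],[[0,0,2.4],0,1],[[0,0,2.8],0,1],[[0,0,3],0,1],[[0,0,3],0,1],[[0,0,3],0,1]]' 20; python3 -c "
from bench import arm
o=arm.get_obs();print(o['wrist_force'],o['ft_torque'],o['finger_force'])"
```

```text
t: 14.5
ee_pos: [587.0, 166.2, 253.3]
tool_rot: [180.0, 0.0, 81.4]
wrist_force: [-0.9, -0.3, -5.2]
grip_width: 7.7
finger_force: 39.5
[-0.93731454 -0.27312608 -5.17549305] [-0.0168031   0.01328671 -0.01196288] 39.520209431648254
```

```bash
python3 -m jog '[[[0,0,0.4],0,1],[[0,0,0.8],0,1],[[0,0,1.2],0,1],[[0,0,1.6],0,1],[[0,0,2],0,1],[[0,0,2.4],0,1],[[0,0,2.8],0,1],[[0,0,3],0,1],[[0,0,3],0,1],[[0,0,3],0,1]]' 20; python3 -c "
from bench import arm
o=arm.get_obs();print(o['wrist_force'],o['ft_torque'],o['finger_force'])"
```

```text
t: 15.75
ee_pos: [586.9, 166.2, 250.4]
tool_rot: [180.0, 0.0, 81.4]
wrist_force: [-2.2, -0.3, -1.5]
grip_width: 7.1
finger_force: 40.2
[-2.24068198 -0.27501394 -1.47276082] [-0.16501228  0.55974819 -0.19775136] 40.15064835548401
```

Contact is on the right hook, which is the high one. The -x reaction suggests the bar is rubbing its rear horn. I'll lift a little, come 6 mm forward and lower again.

```bash
python3 -m jog '[[[0,-0.5,-1],0,1],[[0,-1.5,-2],0,1],[[0,-3,-2],0,1],[[0,-4.5,-2],0,1],[[0,-6,-2],0,1],[[0,-6,-2],0,1],[[0,-6,-1.5],0,1],[[0,-6,-1],0,1],[[0,-6,-0.5],0,1],[[0,-6,-0.5],0,1]]' 20; python3 -c "
from bench import arm
o=arm.get_obs();print(o['wrist_force'],o['ft_torque'],o['finger_force'])"
```

```text
t: 17.0
ee_pos: [581.0, 167.0, 250.7]
tool_rot: [-180.0, 0.0, 81.4]
wrist_force: [0.0, -0.5, -5.6]
grip_width: 7.6
finger_force: 39.5
[ 0.01079168 -0.45178754 -5.55973208] [ 0.05382816 -0.01284852 -0.00512631] 39.54123795032501
```

```bash
python3 -m jog '[[[0,0,0.3],0,1],[[0,0,0.6],0,1],[[0,0,0.9],0,1],[[0,0,1.2],0,1],[[0,0,1.5],0,1],[[0,0,1.8],0,1],[[0,0,2],0,1],[[0,0,2],0,1],[[0,0,2],0,1],[[0,0,2],0,1]]' 20; python3 -c "
from bench import arm
o=arm.get_obs();print(o['wrist_force'],o['ft_torque'],o['finger_force'])"
```

```text
t: 18.25
ee_pos: [581.1, 167.1, 248.8]
tool_rot: [180.0, 0.0, 81.4]
wrist_force: [1.0, 0.1, -4.7]
grip_width: 7.8
finger_force: 39.5
[ 0.97195024  0.10479947 -4.65713107] [-0.03327444  0.00899814 -0.01501241] 39.54171895980835
```

```bash
python3 -m jog '[[[0,0,0.3],0,1],[[0,0,0.6],0,1],[[0,0,0.9],0,1],[[0,0,1.2],0,1],[[0,0,1.5],0,1],[[0,0,1.8],0,1],[[0,0,2.1],0,1],[[0,0,2.4],0,1],[[0,0,2.5],0,1],[[0,0,2.5],0,1]]' 20; python3 -c "
from bench import arm
o=arm.get_obs();print(o['wrist_force'],o['ft_torque'],o['finger_force'])"
```

```text
t: 19.5
ee_pos: [581.1, 167.1, 246.4]
tool_rot: [180.0, 0.0, 81.4]
wrist_force: [0.2, -0.1, -3.8]
grip_width: 7.5
finger_force: 39.7
[ 0.1530912  -0.12758114 -3.83767465] [ 0.02308822  0.05157978 -0.05621051] 39.6631783246994
```

```bash
python3 -m jog '[[[0,0,0.2],0,1],[[0,0,0.4],0,1],[[0,0,0.6],0,1],[[0,0,0.8],0,1],[[0,0,1],0,1],[[0,0,1.2],0,1],[[0,0,1.4],0,1],[[0,0,1.5],0,1],[[0,0,1.5],0,1],[[0,0,1.5],0,1]]' 20; python3 -c "
from bench import arm
o=arm.get_obs();print(o['wrist_force'],o['ft_torque'],o['finger_force'])"
```

```text
t: 20.75
ee_pos: [581.2, 167.4, 245.0]
tool_rot: [180.0, -0.0, 81.4]
wrist_force: [1.1, 6.0, 3.7]
grip_width: 7.5
finger_force: 41.0
[1.06797406 5.98304904 3.70246365] [ 0.46825489  0.10888073 -0.11044491] 40.97078204154968
```

The right hook is carrying about 9 N and the grip is still at 40 N, so it won't pivot easily. I'll back up slightly and try for a softer grip.

```bash
python3 -m jog '[[[0,0,-0.5],0,1],[[0,0,-1],0,1],[[0,0,-1],0,0.9],[[0,0,-1],0,0.9],[[0,0,-1],0,0.9],[[0,0,-1],0,0.9],[[0,0,-1],0,0.9],[[0,0,-1],0,0.9],[[0,0,-1],0,0.9],[[0,0,-1],0,0.9]]' 20; python3 -c "
from bench import arm
o=arm.get_obs();print(o['wrist_force'],o['ft_torque'],o['finger_force'])"
```

```text
t: 22.0
ee_pos: [581.0, 167.0, 245.6]
tool_rot: [-180.0, 0.0, 81.4]
wrist_force: [0.6, 1.2, -2.9]
grip_width: 7.4
finger_force: 40.1
[ 0.62244488  1.15231392 -2.88416093] [ 0.09359745 -0.03393928  0.01585794] 40.050601959228516
```

```bash
python3 -m jog '[[[0,0,0],0,0.87],[[0,0,0],0,0.86],[[0,0,0],0,0.85],[[0,0,0],0,0.84],[[0,0,0],0,0.83],[[0,0,0],0,0.83],[[0,0,0],0,0.83],[[0,0,0],0,0.83],[[0,0,0],0,0.83],[[0,0,0],0,0.83]]' 20; python3 -c "
from bench import arm
o=arm.get_obs();print(o['wrist_force'],o['ft_torque'],o['finger_force'])"
```

```text
t: 23.25
ee_pos: [581.0, 167.1, 245.8]
tool_rot: [180.0, 0.0, 81.4]
wrist_force: [-0.1, -0.2, -3.7]
grip_width: 7.3
finger_force: 40.0
[-0.10623099 -0.15344575 -3.73630881] [-0.06807754  0.03418411  0.02792936] 39.972134828567505
```

```bash
python3 -m jog '[[[0.1,0,0.2],0,0.83],[[0.2,0,0.4],0,0.83],[[0.3,0,0.6],0,0.83],[[0.4,0,0.7],0,0.83],[[0.45,0,0.8],0,0.83],[[0.5,0,0.9],0,0.83],[[0.5,0,1],0,0.83],[[0.5,0,1],0,0.83],[[0.5,0,1],0,0.83],[[0.5,0,1],0,0.83]]' 20; python3 -c "
from bench import arm
o=arm.get_obs();print(o['ee_pos'],o['wrist_force'],o['ft_torque'],o['finger_force'])"
```

```text
t: 24.5
ee_pos: [581.2, 167.5, 244.8]
tool_rot: [180.0, 0.0, 81.4]
wrist_force: [-0.1, -1.5, 0.4]
grip_width: 7.6
finger_force: 40.4
[581.1863544  167.53186884 244.83027705] [-0.1271623  -1.49065448  0.38111613] [-0.86486856  0.19086525 -0.0621425 ] 40.43061375617981
```

```bash
python3 -m jog '[[[0,0,0.1],0,0.83],[[0,0,0.2],0,0.83],[[0.1,0,0.3],0,0.83],[[0.1,0,0.4],0,0.83],[[0.1,0,0.5],0,0.83],[[0.1,0,0.5],0,0.83],[[0.1,0,0.5],0,0.83],[[0.1,0,0.5],0,0.83],[[0.1,0,0.5],0,0.83],[[0.1,0,0.5],0,0.83]]' 20; python3 -c "
from bench import arm
o=arm.get_obs();print(o['ee_pos'],o['wrist_force'],o['ft_torque'],o['finger_force'])"
```

```text
t: 25.75
ee_pos: [581.2, 167.7, 244.3]
tool_rot: [180.0, -0.0, 81.4]
wrist_force: [-0.0, 0.1, 0.8]
grip_width: 7.4
finger_force: 40.5
[581.15339418 167.72008317 244.29867328] [-0.00607959  0.11949354  0.79059144] [-0.49237256  0.16377211 -0.03772486] 40.5180287361145
```

The force has levelled off near 6.5 N, so the rack is pivoting in the grip. I'll keep going down slowly.

```bash
python3 -m jog '[[[0.1,0,0.2],0,0.83],[[0.2,0,0.4],0,0.83],[[0.2,0,0.6],0,0.83],[[0.3,0,0.8],0,0.83],[[0.4,0,1],0,0.83],[[0.4,0,1.2],0,0.83],[[0.5,0,1.4],0,0.83],[[0.6,0,1.5],0,0.83],[[0.6,0,1.5],0,0.83],[[0.6,0,1.5],0,0.83]]' 20; python3 -c "
from bench import arm
o=arm.get_obs();print(o['ee_pos'],o['wrist_force'],o['ft_torque'],o['finger_force'])"
```

```text
t: 27.0
ee_pos: [581.3, 168.3, 242.8]
tool_rot: [180.0, -0.0, 81.4]
wrist_force: [0.1, 1.2, 1.8]
grip_width: 7.8
finger_force: 40.7
[581.26934455 168.29573994 242.817639  ] [0.10183461 1.15324274 1.77769254] [-0.11434096  0.07213981  0.00564195] 40.74859142303467
```

```bash
python3 -m jog '[[[0,0,0.1],0,0.83],[[0.1,0,0.2],0,0.83],[[0.1,0,0.4],0,0.83],[[0.2,0,0.5],0,0.83],[[0.2,0,0.7],0,0.83],[[0.2,0,0.8],0,0.83],[[0.2,0,1],0,0.83],[[0.2,0,1],0,0.83],[[0.2,0,1],0,0.83],[[0.2,0,1],0,0.83]]' 20; python3 -c "
from bench import arm
import cv2,numpy as np
o=arm.get_obs();print(o['ee_pos'],o['wrist_force'],o['ft_torque'],o['finger_force'])
s=arm.read_camera('side')['color']
cv2.imwrite('pics/c6.png',cv2.resize(s[170:290,140:300],(800,600),interpolation=cv2.INTER_CUBIC))"
```

```text
t: 28.25
ee_pos: [581.3, 168.6, 241.8]
tool_rot: [180.0, -0.0, 81.4]
wrist_force: [-0.1, 5.7, 3.9]
grip_width: 7.6
finger_force: 41.0
[581.28921378 168.58555004 241.80975002] [-0.13024597  5.68635761  3.85053246] [ 0.45884309 -0.0052789  -0.03547824] 40.9619003534317
```

View pics/c6.png

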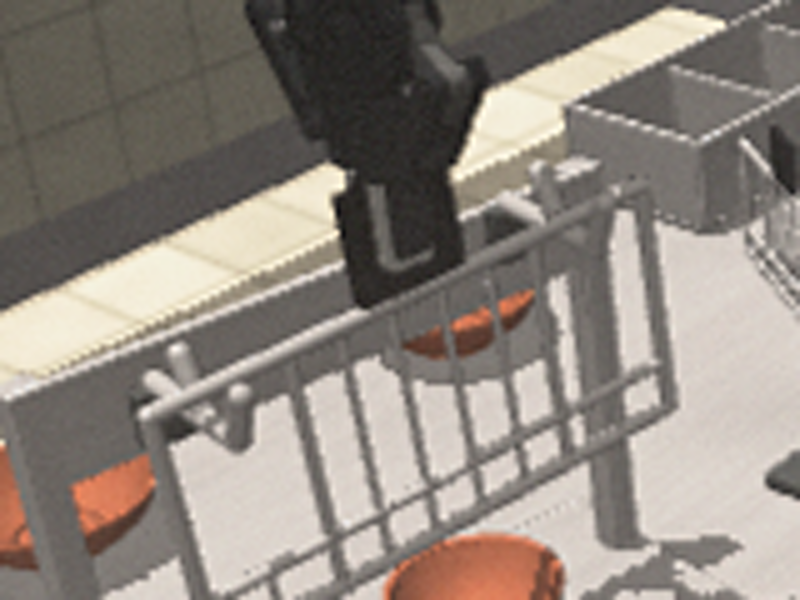

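The crop shows the right end of the bar in its hook. The left end at about (200,390) is still a few mm above the left seat at about (225,440). A sideways force has built up, so I'll follow it in y while lowering.

```bash
python3 -m jog '[[[0.3,0,0],0,0.83],[[0.5,0,0.1],0,0.83],[[0.6,0,0.3],0,0.83],[[0.7,0,0.5],0,0.83],[[0.8,0,0.7],0,0.83],[[0.9,0,0.9],0,0.83],[[1,0,1.1],0,0.83],[[1.1,0,1.2],0,0.83],[[1.1,0,1.2],0,0.83],[[1.1,0,1.2],0,0.83]]' 20; python3 -c "
from bench import arm
o=arm.get_obs();print(o['ee_pos'],o['wrist_force'],o['ft_torque'],o['finger_force'])"
```

```text
t: 29.55
ee_pos: [581.4, 169.4, 240.5]
tool_rot: [-180.0, 0.0, 81.4]
wrist_force: [-0.1, 1.3, 2.0]
grip_width: 7.9
finger_force: 40.8
[581.37661558 169.41107393 240.46908404] [-0.11126564  1.32970406  1.99939291] [-0.41072627  0.00595324 -0.02783759] 40.77210187911987
```

```bash
python3 -m jog '[[[0.2,0,0.2],0,0.83],[[0.3,0,0.4],0,0.83],[[0.4,0,0.6],0,0.83],[[0.5,0,0.8],0,0.83],[[0.6,0,1],0,0.83],[[0.7,0,1.2],0,0.83],[[0.8,0,1.4],0,0.83],[[0.8,0,1.5],0,0.83],[[0.8,0,1.5],0,0.83],[[0.8,0,1.5],0,0.83]]' 20; python3 -c "
from bench import arm
o=arm.get_obs();print(o['ee_pos'],o['wrist_force'],o['ft_torque'],o['finger_force'])"
```

```text
t: 30.8
ee_pos: [581.5, 170.3, 239.0]
tool_rot: [180.0, 0.0, 81.4]
wrist_force: [-1.0, -1.9, 0.8]
grip_width: 7.5
finger_force: 40.6
[581.54100969 170.28154452 239.04481275] [-0.95526946 -1.94718282  0.80915156] [-0.98250688  0.20734114 -0.02697186] 40.5925852060318
```

```bash
python3 -m jog '[[[0.1,0,0.2],0,0.83],[[0.1,0,0.4],0,0.83],[[0.2,0,0.6],0,0.83],[[0.3,0,0.8],0,0.83],[[0.3,0,1],0,0.83],[[0.4,0,1.2],0,0.83],[[0.5,0,1.3],0,0.83],[[0.5,0,1.3],0,0.83],[[0.5,0,1.3],0,0.83],[[0.5,0,1.3],0,0.83]]' 20; python3 -c "
from bench import arm
o=arm.get_obs();print(o['ee_pos'],o['wrist_force'],o['ft_torque'],o['finger_force'])"
```

```text
t: 32.05
ee_pos: [581.6, 170.8, 237.9]
tool_rot: [180.0, 0.0, 81.4]
wrist_force: [-1.1, -2.2, 1.6]
grip_width: 7.4
finger_force: 40.8
[581.62263716 170.81655992 237.85913225] [-1.10936645 -2.19775898  1.61589957] [-0.9678259   0.2614665  -0.01329167] 40.771828293800354
```

```bash
python3 -m jog '[[[0,0,0.2],0,0.83],[[0.1,0,0.4],0,0.83],[[0.1,0,0.6],0,0.83],[[0.2,0,0.8],0,0.83],[[0.2,0,1],0,0.83],[[0.3,0,1.1],0,0.83],[[0.3,0,1.2],0,0.83],[[0.3,0,1.2],0,0.83],[[0.3,0,1.2],0,0.83],[[0.3,0,1.2],0,0.83]]' 20; python3 -c "
from bench import arm
o=arm.get_obs();print(o['ee_pos'],o['wrist_force'],o['ft_torque'],o['finger_force'])"
```

```text
t: 33.3
ee_pos: [581.7, 170.8, 237.6]
tool_rot: [179.9, 0.0, 81.4]
wrist_force: [-4.5, -4.6, 7.9]
grip_width: 7.6
finger_force: 41.9
[581.74448298 170.84482944 237.63911838] [-4.4998313  -4.56935544  7.94020169] [-1.29742321  0.88591474  0.00915713] 41.94791793823242
```

Both hooks are now loaded, about 13 N in total and roughly equal by the moment. I'll relax the push and the side forces, then hold.

```bash
python3 -m jog '[[[-0.2,-0.3,-0.1],0,0.83],[[-0.4,-0.5,-0.2],0,0.83],[[-0.5,-0.6,-0.3],0,0.83],[[-0.5,-0.6,-0.4],0,0.83],[[-0.5,-0.6,-0.4],0,0.83],[[-0.5,-0.6,-0.4],0,0.83],[[-0.5,-0.6,-0.4],0,0.83],[[-0.5,-0.6,-0.4],0,0.83],[[-0.5,-0.6,-0.4],0,0.83],[[-0.5,-0.6,-0.4],0,0.83]]' 20; python3 -c "
from bench import arm
import cv2,numpy as np
o=arm.get_obs();print(o['ee_pos'],o['wrist_force'],o['ft_torque'],o['finger_force'])
t,s=arm.read_camera('top')['color'],arm.read_camera('side')['color']
r=lambda im,x,y,w,h:cv2.resize(im[y:y+h,x:x+w],(400,400),interpolation=cv2.INTER_CUBIC)
cv2.imwrite('pics/c7.png',np.hstack([r(t,250,130,70,70),r(s,140,180,120,120)]))"
```

```text
t: 34.55
ee_pos: [581.6, 170.8, 237.7]
tool_rot: [179.9, -0.0, 81.4]
wrist_force: [-0.3, -1.9, 5.2]
grip_width: 7.3
finger_force: 41.4
[581.57539337 170.79481927 237.69601927] [-0.31301028 -1.86148699  5.17374777] [-0.90842038  0.1397917  -0.01825498] 41.429961919784546
```

View pics/c7.png

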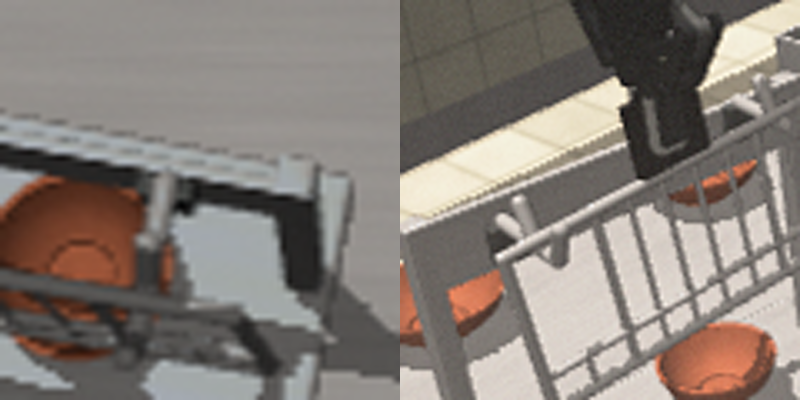

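Both hooks carry the rack (about 8 N right, 3 N left). The side crop shows the bar in the left cradle near (540,245), and the top crop shows it in the right one near (140,300). I'll hold a bit longer, then release gently.

```bash
python3 -m jog '[[[-0.2,0,0],0,0.83],[[-0.3,0,0],0,0.83],[[-0.3,0,0],0,0.83],[[-0.3,0,0],0,0.83],[[-0.3,0,0],0,0.83],[[-0.3,0,0],0,0.83],[[-0.3,0,0],0,0.83],[[-0.3,0,0],0,0.83],[[-0.3,0,0],0,0.83],[[-0.3,0,0],0,0.83]]' 20; python3 -c "
from bench import arm
o=arm.get_obs();print(o['ee_pos'],o['wrist_force'],o['ft_torque'],o['finger_force'])"
```

```text
t: 35.9
ee_pos: [581.5, 170.8, 237.7]
tool_rot: [179.9, -0.1, 81.4]
wrist_force: [0.9, -0.9, 5.5]
grip_width: 7.9
finger_force: 41.4
[581.54719748 170.77408557 237.74618089] [ 0.89703109 -0.8676458   5.49952906] [-0.7021975  -0.00992329 -0.06598748] 41.42187416553497
```

```bash
python3 -m jog '[[[0,0,0],0,0.81],[[0,0,0],0,0.8],[[0,0,0],0,0.78],[[0,0,0],0,0.76],[[0,0,0],0,0.72],[[0,0,0],0,0.65],[[0,0,0],0,0.5],[[0,0,0],0,0.3],[[0,0,0],0,0.1],[[0,0,0],0,0.1]]' 20; python3 -c "
from bench import arm
import cv2,numpy as np
o=arm.get_obs();print(o['ee_pos'],o['wrist_force'],o['ft_torque'],o['finger_force'])
cv2.imwrite('pics/s8.png',arm.read_camera('side')['color'])"
```

```text
t: 37.15
ee_pos: [581.0, 170.4, 237.0]
tool_rot: [180.0, 0.0, 81.4]
wrist_force: [1.0, 0.1, 0.2]
grip_width: 38.3
finger_force: 0.0
[580.97105676 170.40450985 236.97960631] [1.04175608 0.10907753 0.18456556] [-0.02132993  0.00309053 -0.00558572] 0.0
```

Released, with no force on the tool. I'll lift clear straight up.

```bash
python3 -m jog '[[[0,0,-5],0,0.1],[[0,0,-15],0,0.1],[[0,0,-30],0,0.1],[[0,0,-50],0,0.1],[[0,0,-70],0,0.1],[[0,0,-90],0,0.1],[[0,0,-100],0,0.1],[[0,0,-100],0,0.1],[[0,0,-100],0,0.1],[[0,0,-100],0,0.1]]'; python3 -c "
from bench import arm
import cv2,numpy as np
a=arm.read_camera('side')['color']
cv2.imwrite('pics/c9.png',np.hstack([cv2.resize(a[170:290,150:270],(400,400),interpolation=cv2.INTER_CUBIC),cv2.resize(cv2.imread('pics/s8.png')[170:290,150:270],(400,400),interpolation=cv2.INTER_CUBIC)]))"
```

```text
t: 38.45
ee_pos: [580.7, 170.4, 336.1]
tool_rot: [-179.9, 0.0, 81.4]
wrist_force: [0.0, -0.9, -0.1]
grip_width: 38.4
finger_force: 0.0
```

View pics/c9.png

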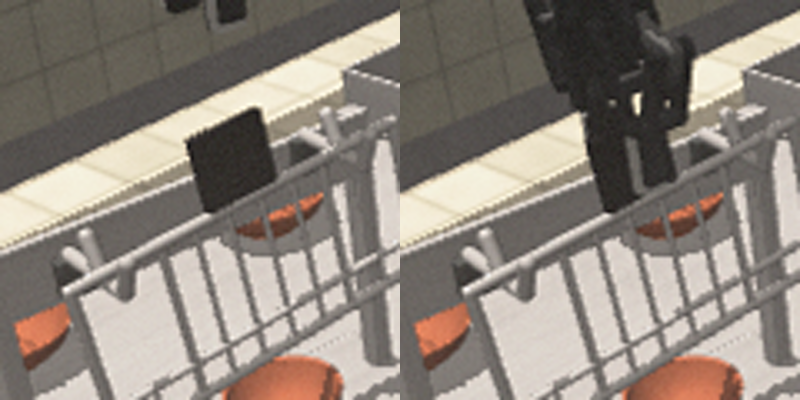

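The left half shows the rack hanging in both hooks (bar in the left cradle near (115,270)), with the handle free and the gripper clear above it. The hanging position hasn't changed since release. I'll let it settle, then hand in.

```bash
python3 -m jog '[[[0,0,0],0,0.1],[[0,0,0],0,0.1],[[0,0,0],0,0.1],[[0,0,0],0,0.1],[[0,0,0],0,0.1],[[0,0,0],0,0.1],[[0,0,0],0,0.1],[[0,0,0],0,0.1],[[0,0,0],0,0.1],[[0,0,0],0,0.1]]' >/dev/null; python3 -c "
from bench import arm
print(arm.job_done())"
```

```text
the job is handed in; nothing more can be done
None
```

The rack hangs by its top bar on both hooks and the gripper is clear. While still held it rested on both for over a second (about 8 N right, 3 N left, estimated from the wrist sensor). The highest push I read was about 13 N in total, and I handed in at about 40 s; the hand-in returned no verdict.

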